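Set up a plate on parallels under the drill guide

TASK

Get the dark iron drill table ready for drilling the aluminium plate. Stand the yellow-ended parallel in the white outline to the left of the table's centre hole and the blue-ended one in the white outline to the right of it (left and right as the robot looks out over the bench), lay the plate crosswise on top of both, square to them, with its black cross centred over the hole, and stand the copper drill guide upright on the plate, centred on the cross. Leave the hammer, punch tin and chuck key where they are.

Things in the scene. Friction and masses are not known exactly. Their poses are not given: they have to be found in the camera images.
- parallel_yellow: Loose ground-steel parallel bar with its two ends painted yellow, 100 long (its x) x 14 wide (its y) x 25 mm high, about 0.27 kg, standing on its narrow edge on the mat at the start, at any yaw. Origin: centre of its underside; the two ends are alike.
- parallel_blue: Loose ground-steel parallel bar with its two ends painted blue, 100 long (its x) x 14 wide (its y) x 25 mm high, about 0.27 kg, standing on its narrow edge on the mat at the start, at any yaw. Origin: centre of its underside; the two ends are alike.
- plate: Loose aluminium work plate, 110 long (its x) x 50 wide (its y) x 16 mm thick, about 0.24 kg, with a black cross marked at the middle of its top face; lies flat on the mat at the start. Origin: centre of its underside, straight below the cross; the two ends are alike.
- guide: Loose copper-coloured round drill guide, 34 mm diameter and 34 mm high on a foot flange of 40 mm diameter and 6 mm height, about 0.2 kg, with a steel-rimmed black bore on top; stands upright on the mat at the start. Origin: centre of its underside, z up.
- drill_table: Fixed dark iron drill table, 200 (its x) x 180 (its y) x 20 mm high, flat level top. Origin: centre of its underside, below the black centre hole (30 mm disc, only a mark). Its x points away from the robot, its y to the robot's left, each within 0.35 rad. Two white outlines on top, each 112 mm (along table x) x 24 mm, centred at x = 0, y = +36 mm (left) and -36 mm (right).
- mat: Fixed black rubber mat, 260 x 260 x 3 mm, on which the four loose parts lie at the start in two rows of two, about 130 mm apart, in shuffled places. Origin: centre of its underside.
- hammer: Bystander: loose red steel hammer, 270 mm long, lying beyond the work. Origin: on its underside below the middle of its length; its x runs from handle to head.
- punch_tin: Bystander: loose brass punch set tin, 67 x 112 x 26 mm high, beyond the work. Origin: centre of its underside.
- chuck_key: Bystander: loose chrome T-handled chuck key, about 90 mm long, 86 mm over the handle, 16 mm high, beyond the work. Origin: middle of its underside, x along the shaft.

How it is judged (in metres and radians):
At the end, for the whole second after the job is handed in: Yellow parallel in the left, blue in the right outline (14 mm along, 12 mm across, 0.2 rad); plate level and crosswise on both (14 mm, 0.2 rad); guide upright on its cross (10 mm); heights within 4 mm; all at rest; hammer, tin and key moved under 30 mm (x of parallel_yellow in the frame of drill_table between -0.014 and 0.014 m and y of parallel_yellow in the frame of drill_table between 0.024 and 0.048 m and z of parallel_yellow in the frame of drill_table between 0.016 and 0.024 m and angle between the x axis of each of parallel_yellow, parallel_blue and the x axis of drill_table, either way round below 0.2 rad and angle between each of parallel_yellow, parallel_blue, guide's own z axis and vertical below 0.1 rad and x of parallel_blue in the frame of drill_table between -0.014 and 0.014 m and y of parallel_blue in the frame of drill_table between -0.048 and -0.024 m and z of parallel_blue in the frame of drill_table between 0.016 and 0.024 m and horizontal distance between plate and drill_table below 0.014 m and angle between the x axis of plate and the y axis of drill_table, either way round below 0.2 rad and angle between plate's own z axis and vertical below 0.08 rad and z of plate in the frame of drill_table between 0.041 and 0.049 m and horizontal distance between guide and plate below 0.01 m and z of guide in the frame of plate between 0.012 and 0.02 m and linear speed of each of parallel_yellow, parallel_blue, plate, guide below 0.02 m/s and angular speed of each of parallel_yellow, parallel_blue, plate, guide below 0.2 rad/s and distance of each of hammer, punch_tin, chuck_key from where it was at the start of the episode below 0.03 m); the robot touches nothing.
It fails at once if the hammer knocked away (distance of hammer from where it was at the start of the episode above 0.03 m).
It fails at once if the punch tin knocked away (distance of punch_tin from where it was at the start of the episode above 0.03 m).
It fails at once if the chuck key knocked away (distance of chuck_key from where it was at the start of the episode above 0.03 m).
It also fails if it takes over 109 s, if anything falls off the work surface, if the arm or the gripper's body presses on something with over 40 N, if the wrist force passes 120 N, or if a joint passes its speed limit or range.

ROBOT

A 6-joint arm with a two-finger parallel gripper is mounted at the origin on the work surface. World frame = base frame: x ahead of the robot, y to its left, z up, the work surface at z = 0. Lengths are in mm, angles in rad, forces in N, time in s.
With the tool pointing down it reaches from about 350 to 875 mm from the base axis. Payload 4.2 kg.
Tool frame: the origin (TCP) lies midway between the tips of the shut fingers; the grasp point (between the pads) lies 19 mm behind it; x points along the fingers, y is the direction in which the jaws open and shut, and the axes are right-handed (so a half turn about x gives the same grasp; the last joint's range is limited). The gripper opens to 85 mm and grips with 20 to 120 N. Pads are 22 mm wide; open, the fingers measure 114 mm over their backs; the gripper's body (76 mm by 85 mm) begins 54 mm behind the grasp point. The pads swing forward as they close: fully open they stand 13 mm farther back than shut.
Start: joints at [-0.972, 0.385, 0.008, 0, -1.194, -0.259], TCP at [208.326, -589.236, 231.312] pointing down, gripper open.
Joint ranges: [-3.14, 3.14], [-1.21, 2.06], [-1.07, 1.41], [-3.16, 2.05], [-2.99, -0.16], [-3.1, 3.1]. Speed limits (rad/s): [2.79, 2.79, 3.14, 3.14, 3.14, 3.14].

INTERFACE

Orientations are given as a unit quaternion [x, y, z, w].
In Python, from bench import readout, imaging, arm gives the robot as it stands.
- The arm moves only by the tool arm_command, never from a script. Its argument "increments" is a list of rows, each a list of 3 entries, a list of its own where there are three numbers: the turn, a rotation vector about the world's x, y, z in degrees, then the shift along the world's x, y, z in mm, then the closure, from 0 (fully open) to 1 (shut). In form: [[[ax, ay, az], [tx, ty, tz], fingers], ...]. A call has exactly 5 rows; each row is the pose to reach, as a shift and turn from the pose measured when the call began; what a row does not reach only later rows make up. A row lasts 1/10 s, in which the tool goes at most 50 mm and 8.59 degrees, less where a joint would pass 70% of its speed; a pose out of reach is approached as far as the arm can. A call with a gripper value outside its range is refused whole. The fingers move at their own pace and stop on an object; the grip force is fixed at half the most. Time passes only in rows, so rows that repeat a pose let the fingers close, or fill a call up. It gives the time, the measured TCP pose, the force and the opening at its end, in the units of the state.
- readout.read_state(): the state, without advancing time (a new reading comes with each control period).
- imaging.get_image(name): name is "scene" or "top"; returns (picture, depth): 420x560x3 uint8, blue, green, red; 420x560 float32, mm along the optical axis (not along the pixel's ray), 0 where there is no reading.
- imaging.camera_info(name): a dict with "vfov" (degrees; the focal length in pixels is half the picture's height over the tangent of half this angle, whatever the lens; pixels are square), "cx", "cy" (the principal point, pixels), "eye" and "rotation" of the camera in the world. Camera axes: x right, y down, z forward; pixel columns grow to the right and rows downward; lengths in mm; the calibration is good to about 2 mm. A picture is of the moment at which its call begins. camera_info takes no time and is no camera call.
- arm.job_done(): hands the job in, once; it reports no verdict.
The state is a dict: "clock": time; "joints": joint angles; "joint_vel": joint speeds; "joint_efforts": joint torques, N m; "position": TCP position; "ee_rot": TCP orientation; "contact_force": force on the tool from outside, world axes, zero at the start; "wrist_torque": the same for the moment, N m; "gripper_width": finger opening in mm.
Only numpy, scipy, OpenCV 4.12 (cv2) and the standard library are available. Lean on these libraries where they do the work, as an engineer would, in place of code of your own. Each camera call takes 0.05 s, during which the arm holds its last target. There are 200 camera calls.

## Working session

There is one attempt and no reset: what is moved stays moved. The work goes in short steps, Python scripts to look and compute and a tool call to move; the robot and the scene stay as the last step left them, time stands still between calls to the robot, and variables do not carry over. Pictures are saved under pics/ and viewed, about 12 in all and at most 16, crops included, and the job is handed in when it is done.

Besides the shell and the picture viewer there is one more tool, called after "Request:" by a JSON object that holds its "fn" and its "kwargs", one argument or row to a line. arm_command: Moves the arm, as the interface text tells. Its arguments: {"type":"object","properties":{"increments":{"type":"array","items":{"type":"array"}}},"required":["increments"]}

```bash
mkdir -p pics; ls
python3 - <<'E'
from bench import readout, imaging
import cv2,numpy as np
print(readout.read_state())
for n in("scene","top"):
    p,d=imaging.get_image(n); print(n,imaging.camera_info(n)); cv2.imwrite(f"pics/{n}0.png",p); np.save(f"pics/{n}0.npy",d)
E
```

```text
pics
{'clock': 0.0, 'joints': array([-9.72411393e-01,  3.85562022e-01,  6.60393905e-03, -4.88405327e-04,
       -1.19399532e+00, -2.58563987e-01]), 'joint_vel': array([ 1.45751748e-03,  1.77887750e-04, -9.14965776e-05,  2.47870351e-04,
       -2.49289111e-04, -1.30575254e-03]), 'joint_efforts': array([ 5.87542927e-04, -3.92287838e+01,  1.88400203e+01,  4.18596178e+00,
       -4.61930176e-03, -1.92305708e-05]), 'position': array([ 208.11892319, -588.70432958,  230.21129125]), 'ee_rot': array([-0.11874435,  0.6971056 ,  0.12026511,  0.69676385]), 'contact_force': array([ 0.18900624, -0.03382659, -0.2748743 ]), 'wrist_torque': array([ 0.02585717,  0.0266182 , -0.00658812]), 'gripper_width': 85.68055643840044}
scene {'vfov': 56.00227484170904, 'cx': 283.3183696831038, 'cy': 204.43739694744258, 'eye': array([1122.35214263, -351.36854694,  713.12487197]), 'rotation': array([ 0.82555163,  0.42677128, -0.17374282, -0.32579782])}
top {'vfov': 55.131801261615884, 'cx': 281.31560877260824, 'cy': 216.7976709288724, 'eye': array([ 453.74402207,   -1.81881494, 1005.24461022]), 'rotation': array([ 0.70834007, -0.70285807,  0.04348407, -0.04851822])}
```

View pics/top0.png

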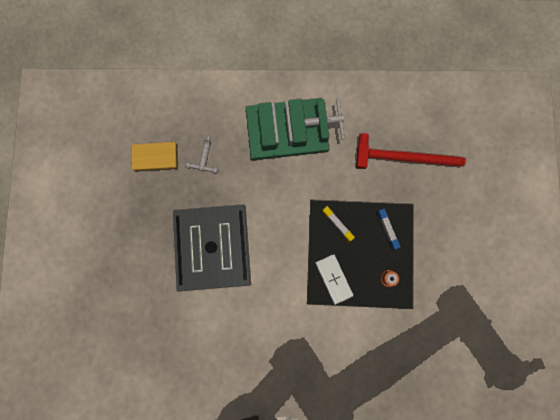

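View pics/scene0.png

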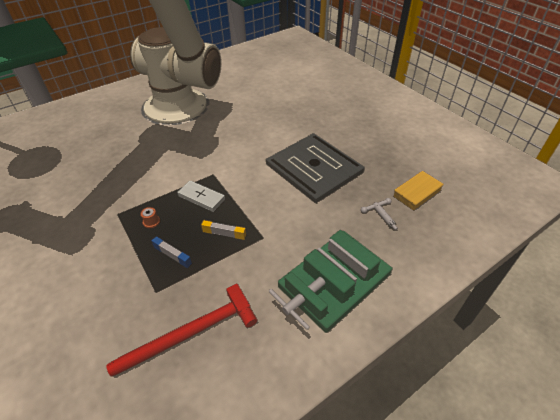

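The top view shows the table at (211,247), with yellow at (338,223), blue at (389,229), the plate at (334,279) and the guide at (390,278) on the mat. The scene view confirms this, and the bystanders all lie farther out. Next I measure top faces by depth in both cameras.

```bash
cat > h.py <<'E'
from bench import readout, imaging
import cv2,numpy as np
from scipy.spatial.transform import Rotation as R
def cam(n):
    c=imaging.camera_info(n); return c,R.from_quat(c["rotation"]).as_matrix(),210/np.tan(np.radians(c["vfov"]/2))
def cloud(n,d):
    c,M,f=cam(n); v,u=np.mgrid[:420,:560]
    p=np.stack([(u-c["cx"])/f*d,(v-c["cy"])/f*d,d],-1)
    return p@M.T+c["eye"]
def plane(n,uv,z):
    c,M,f=cam(n); uv=np.atleast_2d(uv).astype(float)
    r=np.c_[(uv-[c["cx"],c["cy"]])/f,np.ones(len(uv))]@M.T
    return c["eye"][:2]+r[:,:2]*((z-c["eye"][2])/r[:,2])[:,None]
def pix(n,P):
    c,M,f=cam(n); q=(np.atleast_2d(P)-c["eye"])@M; return q[:,:2]/q[:,2:]*f+[c["cx"],c["cy"]]
def rect(n,m,z):
    w=plane(n,np.argwhere(m)[:,::-1],z).astype(np.float32)
    k=w-np.median(w,0); w=w[np.hypot(*k.T)<75]
    e,V=np.linalg.eigh(np.cov(w.T)); a=V[:,1]
    return w.mean(0).round(1),np.sqrt(12*e[::-1]).round(1),round(float(np.degrees(np.arctan2(a[1],a[0]))%180),1),len(w)
def blobs(n,p,d,box,lo,hi):
    W=cloud(n,d); x0,x1,y0,y1=box
    return W,(d>0)&(W[...,0]>x0)&(W[...,0]<x1)&(W[...,1]>y0)&(W[...,1]<y1)&(W[...,2]>lo)&(W[...,2]<hi)
E
python3 - <<'E'
from h import *
for n in("top","scene"):
    p=cv2.imread(f"pics/{n}0.png"); d=np.load(f"pics/{n}0.npy"); W=cloud(n,d)
    h=cv2.cvtColor(p,cv2.COLOR_BGR2HSV)
    a=(W[...,0]>290)&(W[...,0]<580)&(W[...,1]>-350)&(W[...,1]<-50)
    for z in(15,):
        m=(a&(W[...,2]>z)&(d>0)).astype(np.uint8)
        k,l,s,c=cv2.connectedComponentsWithStats(m)
        for i in range(1,k):
            if s[i,4]<30: continue
            zz=W[...,2][l==i]; t=np.percentile(zz,75); mm=(l==i)
            print(n,"blob px",c[i].round(0),"z",np.percentile(zz,[10,50,90]).round(1),"cloudmean",W[mm][:,:2].mean(0).round(1),end=" ")
            top=mm&(W[...,2]>np.median(zz[zz>t-4])-5)
            print("hsv",np.median(h[mm],0),rect(n,top,np.median(zz[zz>t-4])))
    # table
    b=(W[...,0]>330)&(W[...,0]<600)&(W[...,1]>60)&(W[...,1]<320)&(d>0)&(abs(W[...,2]-20)<8)
    pts=W[b][:,:2].astype(np.float32); print(n,"table",len(pts),cv2.minAreaRect(pts),np.median(W[b][:,2]))
    w=b&(h[...,2]>130)&(h[...,1]<90); k,l,s,c=cv2.connectedComponentsWithStats(w.astype(np.uint8))
    for i in range(1,k):
        if s[i,4]>40:
            q=plane(n,np.argwhere(l==i)[:,::-1],20).astype(np.float32); print(" outl",s[i,4],cv2.minAreaRect(q),rect(n,l==i,20))
    g=b&(h[...,2]<25); k,l,s,c=cv2.connectedComponentsWithStats(g.astype(np.uint8))
    for i in range(1,k):
        if s[i,4]>30: print(" dark",s[i],plane(n,c[i],20))
    print("hsvtable",np.median(h[b],0), "bystander max z", np.percentile(W[(W[...,0]>600)&(W[...,0]<800)&(abs(W[...,1])<400)&(d>0)][:,2],[50,99,99.9]))
E
```

```text
top blob px [342. 228.] z [23.8 29.4 31.7] cloudmean [ 554.3 -143.4] hsv [ 13.  21. 171.] (array([ 554.5, -144.2], dtype=float32), array([68.5, 14.8]), 42.3, 166)
top blob px [390. 233.] z [21.4 29.2 31.4] cloudmean [ 543.4 -260.2] hsv [ 13.  23. 139.] (array([ 542.9, -261.5], dtype=float32), array([76.8, 15.4]), 21.6, 196)
top blob px [334. 279.] z [18.5 20.7 23.1] cloudmean [ 433.1 -123.3] hsv [ 25.  17. 187.] (array([ 433.1, -123.3], dtype=float32), array([109.8,  50.3]), 24.9, 950)
top blob px [391. 278.] z [29.9 38.8 41.4] cloudmean [ 436.1 -255. ] hsv [  9. 134. 163.] (array([ 435.7, -256.5], dtype=float32), array([30.1, 29.1]), 99.0, 163)
top table 5764 ((507.2476501464844, 177.3567657470703), (198.845947265625, 180.09384155273438), 5.227458953857422) 22.138721993772265
 outl 73 ((504.60894775390625, 207.68612670898438), (112.46466064453125, 14.608415603637695), 0.47111791372299194) (array([497.2, 205. ], dtype=float32), array([124.7,  11.7]), 2.0, 73)
 outl 133 ((509.21795654296875, 142.6466827392578), (111.49688720703125, 24.607519149780273), 5.180078506469727) (array([501.2
[... 982 characters left out ...]
an [ 544.2 -265.4] hsv [ 12.  33. 133.] (array([ 544. , -264.2], dtype=float32), array([78. , 16.1]), 21.2, 208)
scene table 3255 ((507.06195068359375, 175.61285400390625), (201.18704223632812, 184.11843872070312), 5.408942699432373) 21.337553888646994
 outl 102 ((500.97943115234375, 213.03721618652344), (113.06351470947266, 25.489795684814453), 5.036530017852783) (array([502.3, 213.2], dtype=float32), array([124.4,  34.9]), 5.5, 102)
 outl 115 ((507.8689880371094, 141.60968017578125), (113.68311309814453, 26.101682662963867), 5.311322212219238) (array([510. , 141.8], dtype=float32), array([125.4,  35.1]), 4.3, 115)
hsvtable [20. 30. 75.] bystander max z [ 1.72811144 68.83209931 70.39131536]
```

Run:
```python
from h import *
for n in("top","scene"):
    p=cv2.imread(f"pics/{n}0.png"); d=np.load(f"pics/{n}0.npy"); W=cloud(n,d)
    a=(W[...,0]>490)&(W[...,0]<640)&(W[...,1]>-330)&(W[...,1]<-80)
    k,l,s,c=cv2.connectedComponentsWithStats((a&(W[...,2]>15)&(d>0)).astype(np.uint8))
    for i in range(1,k):
        if s[i,4]>30:
            mm=l==i; print(n,c[i].round(),rect(n,mm&(W[...,2]>23),28),cv2.minAreaRect(W[mm&(W[...,2]>23)][:,:2].astype(np.float32)))
```

```text
top [338. 223.] (array([ 567.1, -133.7], dtype=float32), array([102. ,  15.6]), 40.7, 257) ((567.425048828125, -133.321533203125), (99.60748291015625, 15.4698486328125), 40.689945220947266)
top [389. 228.] (array([ 555.2, -257.1], dtype=float32), array([102.8,  16.1]), 21.1, 271) ((555.4442138671875, -256.7325439453125), (100.39527130126953, 15.847960472106934), 21.636722564697266)
scene [223. 228.] (array([ 568.6, -135.6], dtype=float32), array([103.8,  18.8]), 40.8, 283) ((567.3433227539062, -136.29122924804688), (101.74427032470703, 17.55624771118164), 41.20180892944336)
scene [171. 250.] (array([ 557. , -259.2], dtype=float32), array([106.1,  16.8]), 20.9, 297) ((555.0527954101562, -259.8439636230469), (102.89318084716797, 15.779150009155273), 21.31183624267578)
```

```bash
cat >> h.py <<'E'
def go(x,y,z,yaw,s=None):
    "turn (deg rotvec) and shift to reach TCP x,y,z, jaw axis along yaw (mod 180), tool down"
    s=s or readout.read_state(); M=R.from_quat(s["ee_rot"])
    best=None
    for k in(0,180):
        a=np.radians(yaw+k); yv=np.array([np.cos(a),np.sin(a),0]); xv=np.array([0,0,-1.]); T=np.c_[xv,yv,np.cross(xv,yv)]
        v=(R.from_matrix(T)*M.inv()).as_rotvec(degrees=True)
        if best is None or np.linalg.norm(v)<np.linalg.norm(best): best=v
    print("t",round(s["clock"],2),"turn",best.round(1),"shift",(np.array([x,y,z])-s["position"]).round(1),"F",s["contact_force"].round(1),"w",round(s["gripper_width"],1),"j6",s["joints"][5].round(2))
E
python3 -c "
from h import *
go(567.5,-134.5,100,130.8);go(555.5,-258,100,111.2);go(434.5,-124.5,100,114.7);go(504,212,100,95.2)"
```

```text
t 0.1 turn [-0.1 -0.1 21.3] shift [ 359.3  454.3 -130.3] F [-0.6  0.7 -1. ] w 85.4 j6 -0.26
t 0.1 turn [-0.1 -0.   1.7] shift [ 347.3  330.8 -130.3] F [-0.6  0.7 -1. ] w 85.4 j6 -0.26
t 0.1 turn [-0.1 -0.   5.2] shift [ 226.3  464.3 -130.3] F [-0.6  0.7 -1. ] w 85.4 j6 -0.26
t 0.1 turn [ -0.1  -0.  -14.3] shift [ 295.8  800.8 -130.3] F [-0.6  0.7 -1. ] w 85.4 j6 -0.26
```

Request:
{"fn": "arm_command", "kwargs": {
  "increments": [
    [[0, 0, 0], [34, 33, -5], 0.2],
    [[0, 0, 1], [69, 66, -20], 0.2],
    [[0, 0, 1.7], [104, 99, -35], 0.2],
    [[0, 0, 1.7], [139, 132, -50], 0.2],
    [[0, 0, 1.7], [174, 165, -65], 0.2]
  ]
}}

```text
clock: 0.6
position: [381.9, -423.2, 165.0]
ee_rot: [-0.129, 0.695, 0.131, 0.695]
contact_force: [1.2, -0.3, 0.6]
gripper_width: 68.2
```

Request:
{"fn": "arm_command", "kwargs": {
  "increments": [
    [[0, 0, 0], [34, 33, -13], 0.2],
    [[0, 0, 0], [69, 66, -26], 0.2],
    [[0, 0, 0], [104, 99, -39], 0.2],
    [[0, 0, 0], [139, 132, -52], 0.2],
    [[0, 0, 0], [174, 165, -65], 0.2]
  ]
}}

```text
clock: 1.1
position: [556.6, -256.7, 99.2]
ee_rot: [-0.129, 0.696, 0.131, 0.695]
contact_force: [0.5, -0.4, -0.1]
gripper_width: 68.7
```

```bash
python3 -c "
from h import *
go(555.5,-258,8,111.2)"
```

```text
t 1.1 turn [-0.1 -0.1  0.1] shift [ -1.1  -1.3 -91.2] F [ 0.5 -0.4 -0.1] w 68.7 j6 -1.03
```

Request:
{"fn": "arm_command", "kwargs": {
  "increments": [
    [[0, 0, 0], [-1, -1, -30], 0.3],
    [[0, 0, 0], [-1, -1, -60], 0.4],
    [[0, 0, 0], [-1, -1, -80], 0.5],
    [[0, 0, 0], [-1, -1, -91], 0.5],
    [[0, 0, 0], [-1, -1, -91], 0.6]
  ]
}}

```text
clock: 1.6
position: [554.4, -257.5, 6.4]
ee_rot: [-0.128, 0.697, 0.131, 0.693]
contact_force: [0.3, 0.3, 0.1]
gripper_width: 34.3
```

Request:
{"fn": "arm_command", "kwargs": {
  "increments": [
    [[0, 0, 0], [0, 0, 0], 1],
    [[0, 0, 0], [0, 0, 0], 1],
    [[0, 0, 0], [0, 0, 0], 1],
    [[0, 0, 0], [0, 0, 0], 1],
    [[0, 0, 0], [0, 0, 0], 1]
  ]
}}

```text
clock: 2.1
position: [555.0, -257.7, 7.5]
ee_rot: [-0.129, 0.696, 0.131, 0.694]
contact_force: [-0.1, 0.0, 3.6]
gripper_width: 12.6
```

```bash
python3 -c "
from h import *
go(555.5,-258,8,111.2)
p,d=imaging.get_image('scene'); cv2.imwrite('pics/s1.png',cv2.resize(p[130:330,90:360],None,fx=2.5,fy=2.5))"
```

```text
t 2.1 turn [-0.1 -0.2  0.1] shift [ 0.5 -0.3  0.5] F [-0.1  0.   3.6] w 12.6 j6 -1.03
```

View pics/s1.png

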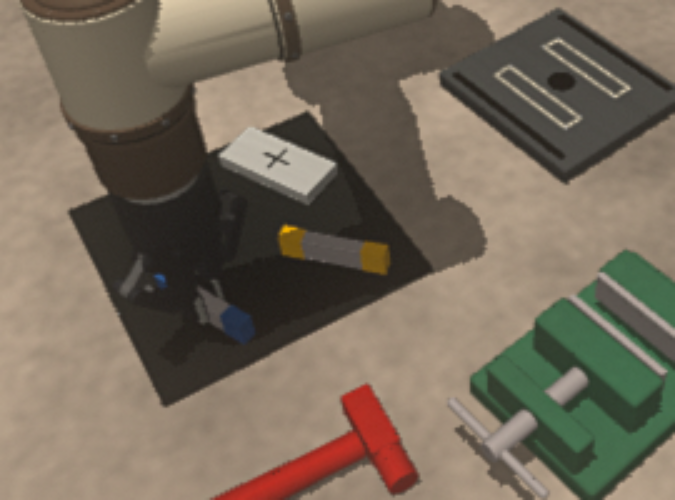

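The picture shows the blue bar between the fingers at (225,300) and the rest untouched, so I lift and carry it.

Request:
{"fn": "arm_command", "kwargs": {
  "increments": [
    [[0, 0, 0], [0, 0, 15], 1],
    [[0, 0, 0], [0, 0, 40], 1],
    [[0, 0, -2], [-2, 20, 70], 1],
    [[0, 0, -5], [-4, 60, 85], 1],
    [[0, 0, -8], [-10, 105, 85], 1]
  ]
}}

```text
clock: 2.65
position: [546.5, -152.5, 94.5]
ee_rot: [-0.078, 0.702, 0.08, 0.703]
contact_force: [0.0, -0.1, -2.4]
gripper_width: 12.7
```

Request:
{"fn": "arm_command", "kwargs": {
  "increments": [
    [[0, 0, -2], [-6, 48, 0], 1],
    [[0, 0, -4], [-12, 96, 0], 1],
    [[0, 0, -6], [-18, 144, 0], 1],
    [[0, 0, -8], [-24, 192, 0], 1],
    [[0, 0, -8], [-30, 240, 0], 1]
  ]
}}

```text
clock: 3.15
position: [515.3, 89.2, 94.1]
ee_rot: [-0.029, 0.706, 0.031, 0.707]
contact_force: [0.7, 1.0, -2.0]
gripper_width: 12.8
```

```bash
python3 -c "
from h import *
go(510.4,141,25.5,95.2)
for n in ('scene','top'):
  p,d=imaging.get_image(n); cv2.imwrite(f'pics/{n}2.png',p);np.save(f'pics/{n}2.npy',d)
p=cv2.imread('pics/scene2.png');cv2.imwrite('pics/s2.png',cv2.resize(p[60:260,200:460],None,fx=2.5,fy=2.5))"
```

```text
t 3.15 turn [-0.1  0.1  0.4] shift [ -4.9  51.8 -68.6] F [ 0.7  1.  -2. ] w 12.8 j6 -1.97
```

View pics/s2.png

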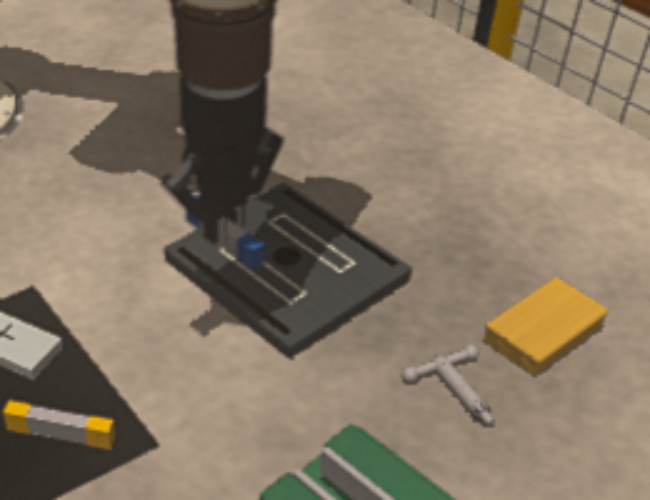

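The blue bar hangs level over the right half of the table. Lowering it.

Request:
{"fn": "arm_command", "kwargs": {
  "increments": [
    [[0, 0, 0], [-5, 30, 0], 1],
    [[0, 0, 0], [-5, 52, -10], 1],
    [[0, 0, 0], [-5, 52, -35], 1],
    [[0, 0, 0], [-5, 52, -55], 1],
    [[0, 0, 0], [-5, 52, -60], 1]
  ]
}}

```text
clock: 3.75
position: [508.8, 143.2, 31.7]
ee_rot: [-0.032, 0.707, 0.033, 0.705]
contact_force: [-0.9, -0.1, -2.3]
gripper_width: 12.7
```

Request:
{"fn": "arm_command", "kwargs": {
  "increments": [
    [[0, 0, 0], [0, 0, -3], 1],
    [[0, 0, 0], [0, 0, -6], 1],
    [[0, 0, 0], [0, 0, -8], 1],
    [[0, 0, 0], [0, 0, -9], 1],
    [[0, 0, 0], [0, 0, -9], 1]
  ]
}}

```text
clock: 4.25
position: [509.2, 143.1, 24.5]
ee_rot: [-0.032, 0.707, 0.033, 0.706]
contact_force: [-2.3, -1.3, 4.2]
gripper_width: 12.6
```

```bash
python3 -c "
from h import *
go(510.4,141,24.5,95.2)"
```

```text
t 4.25 turn [-0.1 -0.1 -0.1] shift [ 1.2 -2.1  0. ] F [-2.3 -1.3  4.2] w 12.6 j6 -2.06
```

Request:
{"fn": "arm_command", "kwargs": {
  "increments": [
    [[0, 0, 0], [1, -2, 0], 1],
    [[0, 0, 0], [1, -2, 0], 0.6],
    [[0, 0, 0], [1, -2, 0], 0.55],
    [[0, 0, 0], [1, -2, 0], 0.55],
    [[0, 0, 0], [1, -2, 20], 0.55]
  ]
}}

```text
clock: 4.75
position: [508.6, 140.2, 42.6]
ee_rot: [-0.033, 0.709, 0.032, 0.704]
contact_force: [0.4, -0.3, -0.1]
gripper_width: 38.5
```

Request:
{"fn": "arm_command", "kwargs": {
  "increments": [
    [[0, 0, 0], [0, 0, 35], 0.5],
    [[0, 0, 4], [0, -20, 65], 0.4],
    [[0, 0, 10], [8, -60, 70], 0.3],
    [[0, 0, 17], [18, -105, 70], 0.2],
    [[0, 0, 24], [30, -150, 70], 0.2]
  ]
}}

```text
clock: 5.25
position: [539.0, -10.9, 113.3]
ee_rot: [-0.182, 0.685, 0.18, 0.682]
contact_force: [1.0, 0.6, -0.2]
gripper_width: 68.2
```

```bash
python3 -c "
from h import *
go(567.5,-134.5,90,130.8)"
```

```text
t 5.25 turn [ 0.2 -0.2 11.2] shift [  28.5 -123.6  -23.3] F [ 1.   0.6 -0.2] w 68.2 j6 -1.34
```

Request:
{"fn": "arm_command", "kwargs": {
  "increments": [
    [[0, 0, 5], [10, -45, 0], 0.2],
    [[0, 0, 10], [20, -90, 0], 0.2],
    [[0, 0, 11], [28, -123, -20], 0.2],
    [[0, 0, 11], [28, -123, -50], 0.3],
    [[0, 0, 11], [28, -123, -75], 0.4]
  ]
}}

```text
clock: 5.75
position: [566.8, -135.3, 37.1]
ee_rot: [-0.245, 0.665, 0.243, 0.662]
contact_force: [0.4, 0.5, -0.1]
gripper_width: 51.0
```

```bash
python3 -c "
from h import *
go(567.5,-134.5,8,130.8)
n='top';p,d=imaging.get_image(n); cv2.imwrite(f'pics/{n}3.png',p);np.save(f'pics/{n}3.npy',d)
cv2.imwrite('pics/t3.png',cv2.resize(p[190:320,160:420],None,fx=3,fy=3))"
```

```text
t 5.75 turn [ 0.2 -0.2  0.4] shift [  0.7   0.8 -29.1] F [ 0.4  0.5 -0.1] w 51.0 j6 -0.92
```

View pics/t3.png

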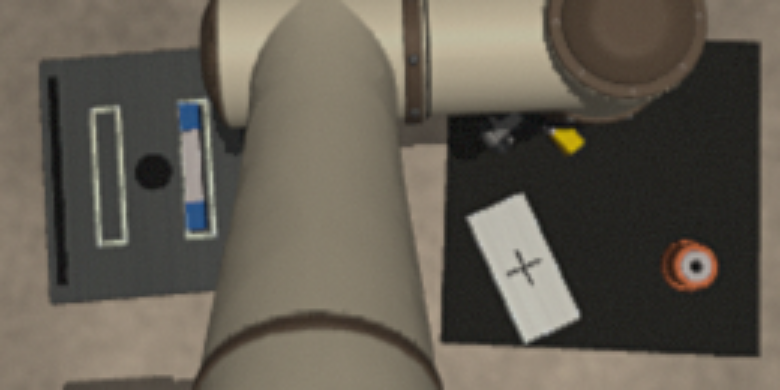

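The blue bar stands inside the right outline at (193,167), and part of its leftward offset is parallax. The jaws straddle yellow.

Request:
{"fn": "arm_command", "kwargs": {
  "increments": [
    [[0, 0, 0], [1, 1, -15], 0.5],
    [[0, 0, 0], [1, 1, -27], 0.6],
    [[0, 0, 0], [1, 1, -29], 0.6],
    [[0, 0, 0], [1, 1, -29], 1],
    [[0, 0, 0], [1, 1, -29], 1]
  ]
}}

```text
clock: 6.3
position: [565.5, -133.4, 4.9]
ee_rot: [-0.245, 0.667, 0.244, 0.66]
contact_force: [0.1, -0.5, -3.1]
gripper_width: 13.1
```

Request:
{"fn": "arm_command", "kwargs": {
  "increments": [
    [[0, 0, 0], [0, 0, 0], 1],
    [[0, 0, 0], [0, 0, 0], 1],
    [[0, 0, 0], [0, 0, 0], 1],
    [[0, 0, 0], [0, 0, 15], 1],
    [[0, 0, 0], [0, 0, 30], 1]
  ]
}}

```text
clock: 6.8
position: [564.8, -133.4, 34.7]
ee_rot: [-0.244, 0.668, 0.245, 0.659]
contact_force: [0.7, 0.3, -2.1]
gripper_width: 12.7
```

```bash
python3 -c "
from h import *
go(503.9,212.5,90,95.2)"
```

```text
t 6.8 turn [ -0.   -0.7 -35.3] shift [-60.9 345.9  55.3] F [ 0.7  0.3 -2.1] w 12.7 j6 -0.92
```

Request:
{"fn": "arm_command", "kwargs": {
  "increments": [
    [[0, 0, 0], [0, 0, 30], 1],
    [[0, 0, -6], [-5, 30, 55], 1],
    [[0, 0, -13], [-13, 75, 57], 1],
    [[0, 0, -20], [-21, 120, 57], 1],
    [[0, -0.5, -27], [-29, 165, 57], 1]
  ]
}}

```text
clock: 7.3
position: [535.5, 33.0, 92.1]
ee_rot: [-0.08, 0.703, 0.081, 0.702]
contact_force: [1.1, 0.8, -2.8]
gripper_width: 12.6
```

Request:
{"fn": "arm_command", "kwargs": {
  "increments": [
    [[0, 0, -4], [-9, 45, 0], 1],
    [[0, 0, -8], [-17, 90, 0], 1],
    [[0, 0, -8], [-25, 135, 0], 1],
    [[0, 0, -8], [-31, 178, 0], 1],
    [[0, 0, -8], [-31, 180, -10], 1]
  ]
}}

```text
clock: 7.8
position: [505.5, 218.5, 83.6]
ee_rot: [-0.032, 0.705, 0.035, 0.707]
contact_force: [-0.1, -1.1, -3.0]
gripper_width: 12.9
```

```bash
python3 -c "
from h import *
go(503.9,212.5,24,95.2)"
```

```text
t 7.8 turn [-0.3  0.2 -0.3] shift [ -1.6  -6.  -59.6] F [-0.1 -1.1 -3. ] w 12.9 j6 -2.18
```

Request:
{"fn": "arm_command", "kwargs": {
  "increments": [
    [[0, 0, 0], [-1.5, -6, -15], 1],
    [[0, 0, 0], [-1.5, -6, -35], 1],
    [[0, 0, 0], [-1.5, -6, -48], 1],
    [[0, 0, 0], [-1.5, -6, -54], 1],
    [[0, 0, 0], [-1.5, -6, -54], 1]
  ]
}}

```text
clock: 8.3
position: [503.4, 211.7, 28.7]
ee_rot: [-0.032, 0.706, 0.035, 0.707]
contact_force: [0.1, -0.1, -2.4]
gripper_width: 12.9
```

```bash
python3 -c "
from h import *
go(503.9,212.5,23,95.2)"
```

```text
t 8.3 turn [-0.2  0.1 -0.2] shift [ 0.5  0.8 -5.7] F [ 0.1 -0.1 -2.4] w 12.9 j6 -2.17
```

Request:
{"fn": "arm_command", "kwargs": {
  "increments": [
    [[0, 0, 0], [0.5, 0.8, -2], 1],
    [[0, 0, 0], [0.5, 0.8, -4], 1],
    [[0, 0, 0], [0.5, 0.8, -5], 1],
    [[0, 0, 0], [0.5, 0.8, -6], 1],
    [[0, 0, 0], [0.5, 0.8, -6], 1]
  ]
}}

```text
clock: 8.8
position: [504.0, 212.6, 22.8]
ee_rot: [-0.032, 0.706, 0.035, 0.707]
contact_force: [-0.2, 0.4, -2.4]
gripper_width: 12.6
```

Request:
{"fn": "arm_command", "kwargs": {
  "increments": [
    [[0, 0, 0], [0, 0, -0.7], 1],
    [[0, 0, 0], [0, 0, -1.4], 1],
    [[0, 0, 0], [0, 0, -2], 1],
    [[0, 0, 0], [0, 0, -2], 1],
    [[0, 0, 0], [0, 0, -2], 1]
  ]
}}

```text
clock: 9.3
position: [504.2, 212.7, 21.9]
ee_rot: [-0.033, 0.706, 0.035, 0.707]
contact_force: [-1.8, -0.0, 5.5]
gripper_width: 12.6
```

Request:
{"fn": "arm_command", "kwargs": {
  "increments": [
    [[0, 0, 0], [0, 0, 0.5], 0.6],
    [[0, 0, 0], [0, 0, 0.5], 0.55],
    [[0, 0, 0], [0, 0, 0.5], 0.55],
    [[0, 0, 0], [0, 0, 15], 0.55],
    [[0, 0, 0], [0, 0, 40], 0.55]
  ]
}}

```text
clock: 9.8
position: [503.1, 211.9, 60.6]
ee_rot: [-0.033, 0.707, 0.034, 0.706]
contact_force: [0.0, 0.3, 0.7]
gripper_width: 38.4
```

Request:
{"fn": "arm_command", "kwargs": {
  "increments": [
    [[0, 0, 0], [0, 0, 35], 0.4],
    [[0, 0, 4], [-10, -45, 45], 0.2],
    [[0, 0, 8], [-20, -93, 45], 0],
    [[0, 0, 12], [-30, -141, 45], 0],
    [[0, 0, 16], [-40, -189, 45], 0]
  ]
}}

```text
clock: 10.3
position: [462.5, 21.4, 105.8]
ee_rot: [-0.133, 0.695, 0.133, 0.694]
contact_force: [0.5, -0.9, -0.3]
gripper_width: 85.2
```

```bash
python3 -c "
from h import *
go(434.5,-124.5,90,114.7)"
```

```text
t 10.3 turn [-0.  -0.1  3. ] shift [ -28.  -145.9  -15.8] F [ 0.5 -0.9 -0.3] w 85.2 j6 -1.59
```

Request:
{"fn": "arm_command", "kwargs": {
  "increments": [
    [[0, 0, 1], [-9, -48, 0], 0],
    [[0, 0, 3], [-18, -96, 0], 0],
    [[0, 0, 3], [-28, -144, 0], 0],
    [[0, 0, 3], [-28, -146, -20], 0],
    [[0, 0, 3], [-28, -146, -50], 0]
  ]
}}

```text
clock: 10.8
position: [435.8, -126.4, 56.8]
ee_rot: [-0.15, 0.689, 0.15, 0.693]
contact_force: [0.1, 0.0, 0.1]
gripper_width: 85.5
```

```bash
python3 -c "
from h import *
go(434.5,-124.5,3,114.7)
n='top';p,d=imaging.get_image(n); cv2.imwrite(f'pics/{n}4.png',p);np.save(f'pics/{n}4.npy',d)
cv2.imwrite('pics/t4.png',cv2.resize(p[190:320,160:420],None,fx=3,fy=3))
h=cv2.cvtColor(p,cv2.COLOR_BGR2HSV);W=cloud(n,d)
b=(W[...,0]>430)&(W[...,0]<590)&(W[...,1]>100)&(W[...,1]<260)&(W[...,2]>37)&(W[...,2]<55)
k,l,s,c=cv2.connectedComponentsWithStats(b.astype(np.uint8))
for i in range(1,k):
  if s[i,4]>40: print(c[i],rect(n,l==i,45))
"
```

```text
t 10.8 turn [-0.   0.3  0.2] shift [ -1.3   1.9 -53.8] F [0.1 0.  0.1] w 85.5 j6 -1.22
[223.98892989 244.54612546] (array([511.7, 141.9], dtype=float32), array([101.9,  15.6]), 5.0, 271)
[194.02787456 247.11149826] (array([505.1, 213.3], dtype=float32), array([102.7,  16.1]), 5.3, 287)
```

View pics/t4.png

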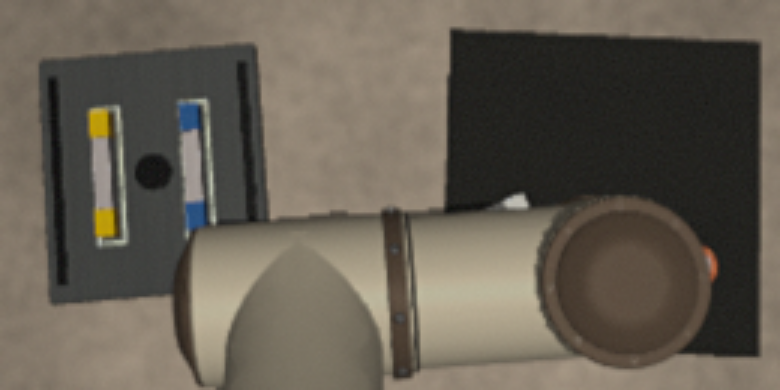

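Both bars stand in their outlines at (102,170) and (193,165), within about 2 mm and 0.3° by measurement. Next is the plate.

Request:
{"fn": "arm_command", "kwargs": {
  "increments": [
    [[0, 0, 0], [-1, 2, -25], 0],
    [[0, 0, 0], [-1, 2, -45], 0],
    [[0, 0, 0], [-1, 2, -53], 0],
    [[0, 0, 0], [-1, 2, -53], 0.2],
    [[0, 0, 0], [-1, 2, -53], 0.5]
  ]
}}

```text
clock: 11.35
position: [431.4, -123.5, -0.6]
ee_rot: [-0.149, 0.693, 0.151, 0.689]
contact_force: [0.4, 0.1, 0.4]
gripper_width: 58.7
```

Request:
{"fn": "arm_command", "kwargs": {
  "increments": [
    [[0, 0, 0], [0, 0, 0], 1],
    [[0, 0, 0], [0, 0, 0], 1],
    [[0, 0, 0], [0, 0, 0], 1],
    [[0, 0, 0], [0, 0, 0], 1],
    [[0, 0, 0], [0, 0, 0], 1]
  ]
}}

```text
clock: 11.85
position: [432.3, -123.3, 0.5]
ee_rot: [-0.15, 0.692, 0.151, 0.69]
contact_force: [-0.0, 1.8, 7.6]
gripper_width: 48.4
```

```bash
python3 -c "
from h import *
go(434.5,-124.5,3,114.7)
p,d=imaging.get_image('scene'); cv2.imwrite('pics/s5.png',cv2.resize(p[130:300,90:310],None,fx=3,fy=3))"
```

```text
t 11.85 turn [-0.  -0.2  0.2] shift [ 2.2 -1.2  2.5] F [-0.   1.8  7.6] w 48.4 j6 -1.23
```

View pics/s5.png

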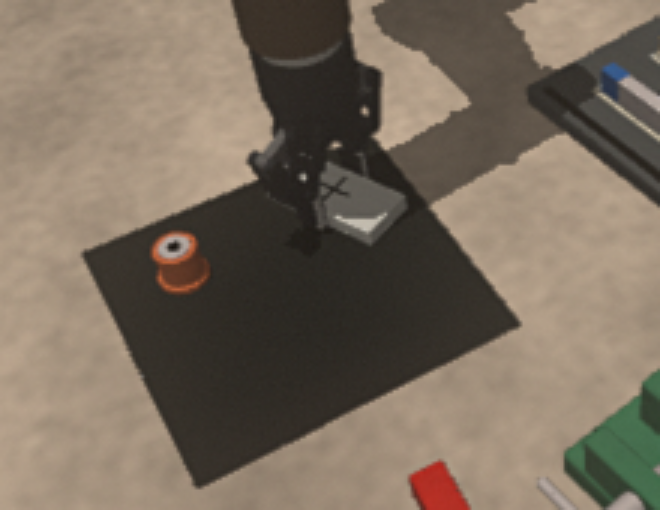

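The plate is gripped across its middle at (340,195). I'll lift, turn and carry it.

Request:
{"fn": "arm_command", "kwargs": {
  "increments": [
    [[0, 0, 0], [0, 0, 12], 1],
    [[0, 0, 0], [0, 0, 40], 1],
    [[0, 0, 4], [5, 5, 75], 1],
    [[0, 0, 10], [10, 30, 100], 1],
    [[0, 0, 17], [18, 65, 105], 1]
  ]
}}

```text
clock: 12.4
position: [451.6, -58.2, 108.4]
ee_rot: [-0.251, 0.66, 0.251, 0.662]
contact_force: [1.1, 0.4, -3.2]
gripper_width: 48.5
```

Request:
{"fn": "arm_command", "kwargs": {
  "increments": [
    [[0, 0, 7], [11, 40, 0], 1],
    [[0, 0, 14], [22, 80, 0], 1],
    [[0, 0, 21], [33, 120, 0], 1],
    [[0, 0, 28], [44, 160, 0], 1],
    [[0, 0, 35], [50, 200, 0], 1]
  ]
}}

```text
clock: 12.9
position: [501.5, 143.4, 108.1]
ee_rot: [-0.439, 0.553, 0.44, 0.554]
contact_force: [0.6, 0.3, -2.5]
gripper_width: 48.5
```

```bash
python3 -c "
from h import *
go(507.2,175.5,60,5.2)"
```

```text
t 12.9 turn [-0.1  0.  18.3] shift [  5.7  32.1 -48.1] F [ 0.6  0.3 -2.5] w 48.5 j6 -0.82
```

Request:
{"fn": "arm_command", "kwargs": {
  "increments": [
    [[0, 0, 6], [3, 16, 0], 1],
    [[0, 0, 13], [5.7, 32, -5], 1],
    [[0, 0, 18.3], [5.7, 32, -15], 1],
    [[0, 0, 18.3], [5.7, 32, -35], 1],
    [[0, 0, 18.3], [5.7, 32, -45], 1]
  ]
}}

```text
clock: 13.4
position: [505.6, 174.8, 61.2]
ee_rot: [-0.521, 0.478, 0.523, 0.476]
contact_force: [-0.7, -0.4, -2.5]
gripper_width: 48.6
```

```bash
python3 -c "
from h import *
go(507.2,175.5,43.5,5.2)
p,d=imaging.get_image('scene'); cv2.imwrite('pics/s6.png',cv2.resize(p[80:250,220:440],None,fx=3,fy=3))"
```

```text
t 13.4 turn [-0.  -0.2  0. ] shift [  1.6   0.7 -17.7] F [-0.7 -0.4 -2.5] w 48.6 j6 -0.54
```

View pics/s6.png

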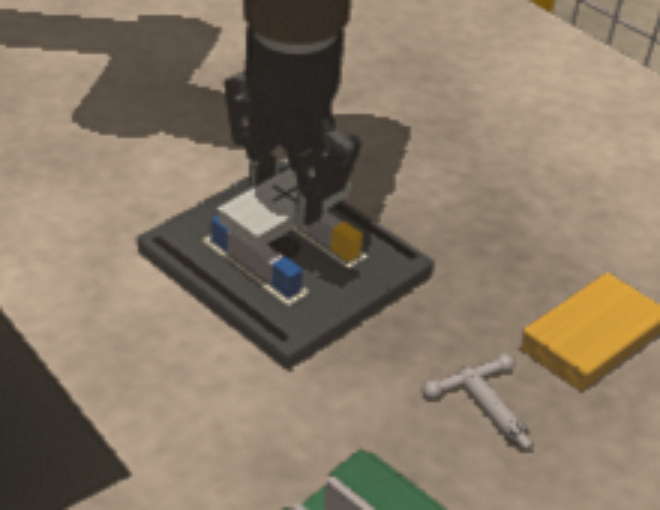

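The plate hangs level and crosswise above the two bars at (280,200). Lowering it.

Request:
{"fn": "arm_command", "kwargs": {
  "increments": [
    [[0, 0, 0], [1.5, 1, -5], 1],
    [[0, 0, 0], [1.5, 1, -10], 1],
    [[0, 0, 0], [1.5, 1, -14], 1],
    [[0, 0, 0], [1.5, 1, -16], 1],
    [[0, 0, 0], [1.5, 1, -16], 1]
  ]
}}

```text
clock: 13.95
position: [506.6, 175.2, 44.1]
ee_rot: [-0.521, 0.479, 0.523, 0.476]
contact_force: [0.2, -0.7, -1.7]
gripper_width: 48.8
```

```bash
python3 -c "
from h import *
go(507.2,175.5,43,5.2)"
```

```text
t 13.95 turn [ 0.  -0.3  0.1] shift [ 0.6  0.3 -1.1] F [ 0.2 -0.7 -1.7] w 48.8 j6 -0.54
```

Request:
{"fn": "arm_command", "kwargs": {
  "increments": [
    [[0, 0, 0], [0.5, 0.3, -0.7], 1],
    [[0, 0, 0], [0.5, 0.3, -1.4], 1],
    [[0, 0, 0], [0.5, 0.3, -2], 1],
    [[0, 0, 0], [0.5, 0.3, -2], 1],
    [[0, 0, 0], [0.5, 0.3, -2], 1]
  ]
}}

```text
clock: 14.45
position: [507.4, 175.7, 42.6]
ee_rot: [-0.521, 0.478, 0.523, 0.476]
contact_force: [-1.2, -0.0, 2.1]
gripper_width: 48.7
```

Request:
{"fn": "arm_command", "kwargs": {
  "increments": [
    [[0, 0, 0], [0, 0, -0.3], 0.35],
    [[0, 0, 0], [0, 0, -0.3], 0.25],
    [[0, 0, 0], [0, 0, 0], 0.15],
    [[0, 0, 0], [0, 0, 0], 0.15],
    [[0, 0, 0], [0, 0, 12], 0.15]
  ]
}}

```text
clock: 14.95
position: [506.3, 175.0, 53.5]
ee_rot: [-0.52, 0.48, 0.523, 0.475]
contact_force: [0.3, 0.6, -1.0]
gripper_width: 72.9
```

Request:
{"fn": "arm_command", "kwargs": {
  "increments": [
    [[0, 0, 0], [0, 0, 30], 0.15],
    [[0, 0, -5], [0, -10, 70], 0.15],
    [[0, 0, -12], [-8, -50, 80], 0.15],
    [[0, 0, -19], [-16, -95, 80], 0.15],
    [[0, 0, -26], [-24, -140, 80], 0.15]
  ]
}}

```text
clock: 15.45
position: [482.3, 34.0, 135.2]
ee_rot: [-0.398, 0.584, 0.402, 0.582]
contact_force: [0.7, -0.3, -0.6]
gripper_width: 72.8
```

```bash
python3 -c "
from h import *
go(436.5,-257.5,90,150)
n='top';p,d=imaging.get_image(n);W=cloud(n,d)
b=(W[...,0]>400)&(W[...,0]<620)&(W[...,1]>90)&(W[...,1]<280)&(W[...,2]>54)&(W[...,2]<70)
print(rect(n,b,61),np.percentile(W[b][:,2],[5,50,95]))
cv2.imwrite('pics/t7.png',cv2.resize(p[190:320,160:420],None,fx=3,fy=3))
b=(W[...,0]>400)&(W[...,0]<480)&(W[...,1]>-290)&(W[...,1]<-220)&(W[...,2]>34)
print(b.sum(),rect(n,b,43))"
```

```text
t 15.45 turn [-0.2 -0.3 -8.9] shift [ -45.8 -291.5  -45.2] F [ 0.7 -0.3 -0.6] w 72.8 j6 -0.77
(array([522.3, 207.9], dtype=float32), array([63.1, 17.3]), 105.2, 169) [59.82975348 62.96231247 65.74995493]
162 (array([ 435.9, -255.6], dtype=float32), array([29.7, 29.5]), 103.8, 162)
```

View pics/t7.png

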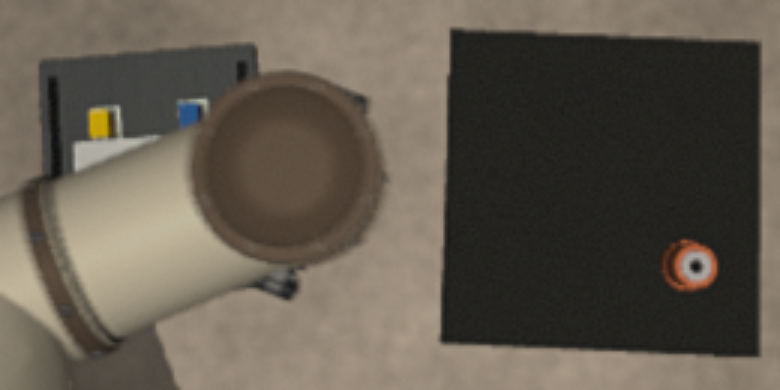

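The plate is mostly hidden by the arm, and its visible corner at (75,145) lies on both bars. I'll fetch the guide now and measure the plate once the arm is clear.

Request:
{"fn": "arm_command", "kwargs": {
  "increments": [
    [[0, 0, 0], [-7, -45, 0], 0.15],
    [[0, 0, 0], [-14, -93, 0], 0.15],
    [[0, 0, 0], [-21, -141, -5], 0.15],
    [[0, 0, 0], [-29, -189, -15], 0.15],
    [[0, 0, 0], [-37, -237, -25], 0.15]
  ]
}}

```text
clock: 16.0
position: [442.0, -209.8, 110.5]
ee_rot: [-0.396, 0.587, 0.399, 0.582]
contact_force: [1.4, 0.3, 0.2]
gripper_width: 72.6
```

Request:
{"fn": "arm_command", "kwargs": {
  "increments": [
    [[0, 0, 0], [-4, -27, -10], 0.15],
    [[0, 0, 0], [-9, -54, -20], 0.15],
    [[0, 0, 0], [-9, -54, -22], 0.15],
    [[0, 0, 0], [-9, -54, -22], 0.15],
    [[0, 0, 0], [-9, -54, -22], 0.15]
  ]
}}

```text
clock: 16.5
position: [433.5, -263.3, 89.2]
ee_rot: [-0.397, 0.587, 0.399, 0.582]
contact_force: [-0.1, -0.2, 0.2]
gripper_width: 72.6
```

```bash
python3 -c "
from h import *
go(436.5,-257.5,14,158)
for n in('top','scene'):
  p,d=imaging.get_image(n);W=cloud(n,d)
  b=(W[...,0]>400)&(W[...,0]<620)&(W[...,1]>90)&(W[...,1]<280)&(W[...,2]>54)&(W[...,2]<70)
  print(n,rect(n,b,61),np.percentile(W[b][:,2],[5,50,95]))
  x=np.zeros(b.shape,np.uint8);x[b]=1;x=cv2.morphologyEx(x,cv2.MORPH_CLOSE,np.ones((5,5)))
  g=cv2.cvtColor(p,cv2.COLOR_BGR2GRAY); m=cv2.erode(x,np.ones((5,5)))>0; dk=m&(g<110); print('cross',dk.sum(),rect(n,dk,61)[0])
cv2.imwrite('pics/s8.png',cv2.resize(p[80:290,90:370],None,fx=2.8,fy=2.8))"
```

```text
t 16.5 turn [ 0.  -0.4 -0.5] shift [  3.    5.8 -75.2] F [-0.1 -0.2  0.2] w 72.6 j6 -0.15
top (array([507.9, 177. ], dtype=float32), array([111. ,  50.3]), 95.2, 1009) [60.23507019 63.077081   65.9250282 ]
cross 29 [508.2 178.4]
scene (array([510.4, 171.8], dtype=float32), array([115.5,  55.7]), 96.6, 609) [56.59749182 62.08204974 64.23665039]
cross 16 [505.1 176.2]
```

View pics/s8.png

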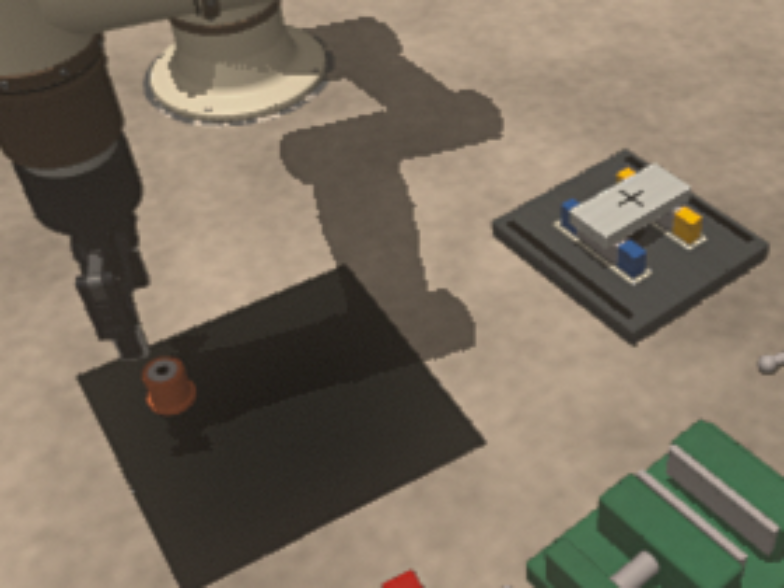

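The plate sits crosswise on both bars with its cross at (630,198). Top camera: centre (507.9,177.0) and yaw 95.2°, against the table's (507.2,177.4) and 5.2°. Picking the guide.

Request:
{"fn": "arm_command", "kwargs": {
  "increments": [
    [[0, 0, 0], [3, 6, -15], 0.15],
    [[0, 0, 0], [3, 6, -40], 0.15],
    [[0, 0, 0], [3, 6, -65], 0.15],
    [[0, 0, 0], [3, 6, -75], 0.15],
    [[0, 0, 0], [3, 6, -75], 0.15]
  ]
}}

```text
clock: 17.1
position: [436.2, -256.3, 13.4]
ee_rot: [-0.397, 0.587, 0.4, 0.581]
contact_force: [-0.2, 0.0, 1.0]
gripper_width: 73.1
```

Request:
{"fn": "arm_command", "kwargs": {
  "increments": [
    [[0, 0, 0], [1, 0, 0], 0.4],
    [[0, 0, 0], [1, 0, 0], 0.5],
    [[0, 0, 0], [1, 0, 0], 1],
    [[0, 0, 0], [1, 0, 0], 1],
    [[0, 0, 0], [1, 0, 0], 1]
  ]
}}

```text
clock: 17.6
position: [437.8, -256.5, 14.8]
ee_rot: [-0.397, 0.586, 0.4, 0.582]
contact_force: [-0.4, 2.1, 6.0]
gripper_width: 31.3
```

```bash
python3 -c "
from h import *
go(436.5,-257.5,14,158)
p,d=imaging.get_image('scene'); cv2.imwrite('pics/s9.png',cv2.resize(p[150:270,90:250],None,fx=4,fy=4))"
```

```text
t 17.6 turn [ 0.  -0.4 -0.6] shift [-1.3 -1.  -0.8] F [-0.4  2.1  6. ] w 31.3 j6 -0.17
```

View pics/s9.png

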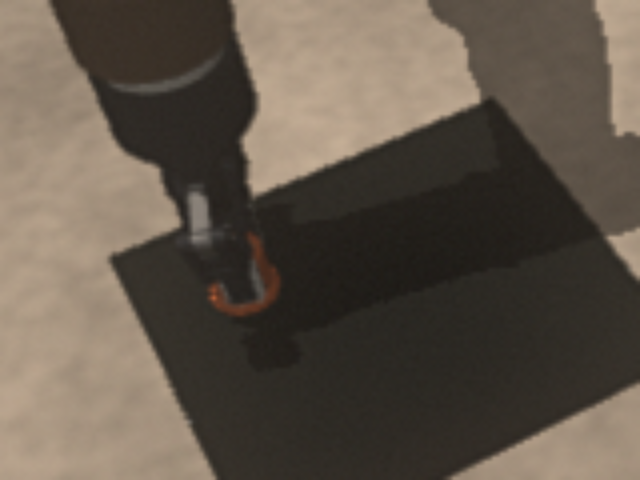

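The guide is gripped upright at (245,285). Carrying it to the plate.

Request:
{"fn": "arm_command", "kwargs": {
  "increments": [
    [[0, 0, 0], [0, 0, 15], 1],
    [[0, 0, 0], [0, 0, 45], 1],
    [[0, 0, 0], [3, 15, 80], 1],
    [[0, 0, 0], [8, 50, 102], 1],
    [[0, 0, 0], [15, 95, 105], 1]
  ]
}}

```text
clock: 18.15
position: [454.7, -161.5, 123.0]
ee_rot: [-0.398, 0.585, 0.397, 0.585]
contact_force: [1.5, 0.9, -2.6]
gripper_width: 31.1
```

Request:
{"fn": "arm_command", "kwargs": {
  "increments": [
    [[0, 0, 0], [8, 48, 0], 1],
    [[0, 0, 0], [16, 96, 0], 1],
    [[0, 0, 0], [23, 144, 0], 1],
    [[0, 0, 0], [31, 192, 0], 1],
    [[0, 0, 0], [39, 240, 0], 1]
  ]
}}

```text
clock: 18.65
position: [493.2, 80.4, 123.2]
ee_rot: [-0.398, 0.585, 0.398, 0.585]
contact_force: [2.0, -0.8, -1.4]
gripper_width: 31.5
```

```bash
python3 -c "
from h import *
go(507.5,177,75,158)
n='scene'
p,d=imaging.get_image(n); cv2.imwrite('pics/s10.png',cv2.resize(p[60:250,220:440],None,fx=3,fy=3))"
```

```text
t 18.65 turn [ 0.   0.  -0.4] shift [ 14.3  96.6 -48.2] F [ 2.  -0.8 -1.4] w 31.5 j6 -0.86
```

View pics/s10.png

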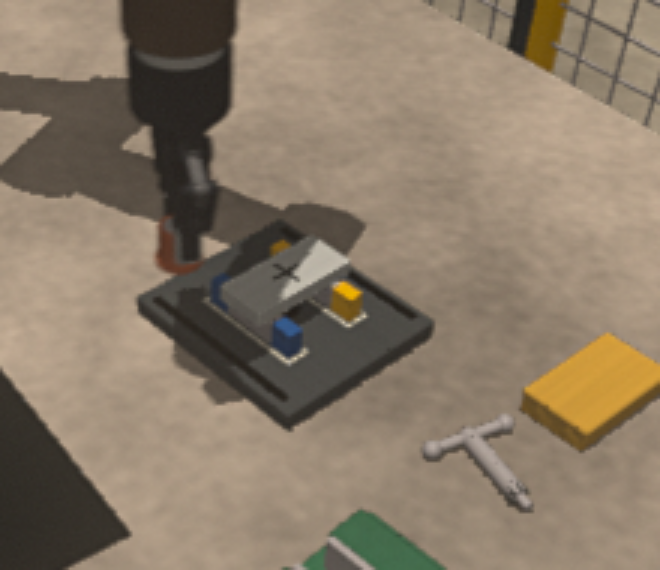

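The guide hangs upright at (178,248), approaching the plate. I'll move it over the cross and lower it.

Request:
{"fn": "arm_command", "kwargs": {
  "increments": [
    [[0, 0, 0], [7, 48, 0], 1],
    [[0, 0, 0], [14, 96, 0], 1],
    [[0, 0, 0], [14, 96, -10], 1],
    [[0, 0, 0], [14, 96, -28], 1],
    [[0, 0, 0], [14, 96, -40], 1]
  ]
}}

```text
clock: 19.2
position: [509.3, 182.1, 82.3]
ee_rot: [-0.4, 0.582, 0.399, 0.585]
contact_force: [-0.5, -0.8, -1.9]
gripper_width: 31.7
```

```bash
python3 -c "
from h import *
go(507.5,177,73,158)
n='scene'
p,d=imaging.get_image(n);W=cloud(n,d);h=cv2.cvtColor(p,cv2.COLOR_BGR2HSV)
m=(h[...,1]>110)&(h[...,0]<16)&(W[...,0]>440)&(W[...,0]<580)&(W[...,1]>110)&(W[...,1]<240)&(W[...,2]>60)
print(m.sum(),W[m].min(0),W[m].max(0))"
```

```text
t 19.2 turn [-0.1  0.2 -0.8] shift [-1.8 -5.1 -9.3] F [-0.5 -0.8 -1.9] w 31.7 j6 -1.02
99 [491.18009892 157.51322686  72.28103308] [528.06104313 181.71959217 107.94889728]
```

Request:
{"fn": "arm_command", "kwargs": {
  "increments": [
    [[0, 0, 0], [-2, -5, -2], 1],
    [[0, 0, 0], [-2, -5, -4], 1],
    [[0, 0, 0], [-2, -5, -6.5], 1],
    [[0, 0, 0], [-2, -5, -8], 1],
    [[0, 0, 0], [-2, -5, -8], 1]
  ]
}}

```text
clock: 19.75
position: [506.7, 176.1, 73.0]
ee_rot: [-0.399, 0.583, 0.399, 0.584]
contact_force: [0.2, -1.1, -0.8]
gripper_width: 31.3
```

Request:
{"fn": "arm_command", "kwargs": {
  "increments": [
    [[0, 0, 0], [0, 0, -0.5], 1],
    [[0, 0, 0], [0, 0, -1], 1],
    [[0, 0, 0], [0, 0, -1.5], 1],
    [[0, 0, 0], [0, 0, -1.5], 1],
    [[0, 0, 0], [0, 0, -1.5], 1]
  ]
}}

```text
clock: 20.25
position: [506.8, 176.1, 72.8]
ee_rot: [-0.399, 0.583, 0.399, 0.584]
contact_force: [-3.1, -0.7, 7.4]
gripper_width: 31.5
```

Request:
{"fn": "arm_command", "kwargs": {
  "increments": [
    [[0, 0, 0], [0.5, 0.5, 0.3], 0.5],
    [[0, 0, 0], [0.5, 0.5, 0.3], 0.35],
    [[0, 0, 0], [0.5, 0.5, 0.3], 0.25],
    [[0, 0, 0], [0.5, 0.5, 0.3], 0.2],
    [[0, 0, 0], [0.5, 0.5, 15], 0.2]
  ]
}}

```text
clock: 20.75
position: [506.0, 175.8, 86.1]
ee_rot: [-0.399, 0.585, 0.399, 0.583]
contact_force: [-0.3, -0.1, 0.3]
gripper_width: 68.3
```

Request:
{"fn": "arm_command", "kwargs": {
  "increments": [
    [[0, 0, 0], [0, 0, 30], 0.2],
    [[0, 0, 0], [0, 0, 75], 0.2],
    [[0, 0, 0], [-10, -45, 85], 0.2],
    [[0, 0, 0], [-20, -93, 85], 0.2],
    [[0, 0, 0], [-30, -141, 85], 0.2]
  ]
}}

```text
clock: 21.25
position: [475.7, 33.8, 171.6]
ee_rot: [-0.4, 0.584, 0.399, 0.583]
contact_force: [1.4, -1.2, -0.4]
gripper_width: 68.4
```

Request:
{"fn": "arm_command", "kwargs": {
  "increments": [
    [[0, 0, 0], [-5, -48, 0], 0.2],
    [[0, 0, 0], [-10, -96, 0], 0.2],
    [[0, 0, 0], [-15, -144, 0], 0.2],
    [[0, 0, 0], [-20, -192, 0], 0.2],
    [[0, 0, 0], [-20, -240, 0], 0.2]
  ]
}}

```text
clock: 21.75
position: [454.8, -208.0, 171.8]
ee_rot: [-0.4, 0.584, 0.399, 0.583]
contact_force: [1.7, 0.6, 1.2]
gripper_width: 68.7
```

```bash
cat > chk.py <<'E'
from h import *
go(507.5,177,73,158)
for n in('top','scene'):
  p,d=imaging.get_image(n);W=cloud(n,d); box=(W[...,0]>400)&(W[...,0]<620)&(W[...,1]>90)&(W[...,1]<280)&(d>0); z=W[...,2]
  for nm,lo,hi,zz in(('bars',37,53,45),('plate',55,69,61),('guide',94,112,101)):
    m=box&(z>lo)&(z<hi)
    k,l,s,c=cv2.connectedComponentsWithStats(m.astype(np.uint8))
    for i in range(1,k):
      if s[i,4]>25: print(n,nm,rect(n,l==i,zz),'z',np.median(z[l==i]).round(1))
  cv2.imwrite(f'pics/{n}11.png',p)
a=cv2.imread('pics/top11.png')[180:330,150:290];b=cv2.imread('pics/scene11.png')[110:260,230:400]
f=lambda x:cv2.resize(x,(390,420));cv2.imwrite('pics/f11.png',np.hstack([f(a),f(b)]))
for n in('top','scene'):
  o=cv2.imread(f'pics/{n}0.png');q=cv2.imread(f'pics/{n}11.png');ho,hq=[cv2.cvtColor(x,cv2.COLOR_BGR2HSV) for x in(o,q)]
  for nm,l,u in(('hammer',(0,200,80),(4,255,255)),('tin',(15,170,120),(24,255,255))):
    print(n,nm,[np.median(np.argwhere(cv2.inRange(x,l,u)),0) for x in(ho,hq)])
E
python3 chk.py
```

```text
t 21.75 turn [ 0.1 -0.  -0.8] shift [ 52.7 385.  -98.8] F [1.7 0.6 1.2] w 68.7 j6 -0.27
top bars (array([550.1, 145.3], dtype=float32), array([23.7, 16. ]), 11.6, 66) z 47.0
top bars (array([543.7, 217.3], dtype=float32), array([24.7, 16.3]), 179.1, 69) z 47.5
top bars (array([474.3, 138.4], dtype=float32), array([25. , 16.4]), 179.5, 73) z 47.2
top bars (array([467.4, 209.8], dtype=float32), array([25.8, 16.4]), 1.2, 76) z 47.1
top plate (array([508. , 176.8], dtype=float32), array([123.8,  54.3]), 95.2, 785) z 63.0
top guide (array([506.1, 173.4], dtype=float32), array([29.1, 28.9]), 107.6, 170) z 97.3
scene bars (array([538.3, 170.7], dtype=float32), array([127.2,  55.6]), 86.2, 223) z 46.8
scene plate (array([513.7, 169.3], dtype=float32), array([122.6,  52.8]), 91.7, 473) z 62.2
scene guide (array([511.6, 166.9], dtype=float32), array([30.8, 29.7]), 128.3, 91) z 96.6
top hammer [array([157., 399.]), array([156., 399.])]
top tin [array([156., 153.]), array([156., 154.])]
scene hammer [array([328., 186.]), array([329., 185.])]
scene tin [array([190., 416.]), array([180., 417.])]
```

View pics/f11.png

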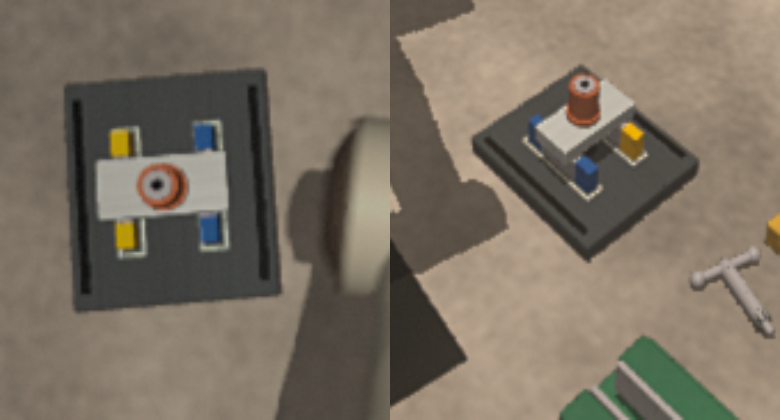

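```bash
python3 -c "
from h import *
print(plane('top',[206.0,245.7],101),plane('scene',[314.6,139.2],101))
print(plane('top',[390.6-.0,278],43))
# flange pixels: coppery at z 61..72
for n in('top','scene'):
  p,d=imaging.get_image(n);W=cloud(n,d);h=cv2.cvtColor(p,cv2.COLOR_BGR2HSV)
  m=(h[...,1]>100)&(h[...,0]<16)&(abs(W[...,0]-507)<40)&(abs(W[...,1]-177)<40)&(W[...,2]>58)
  ct=W[m&(W[...,2]<75)][:,:2].astype(np.float32); print(n,len(ct),cv2.minEnclosingCircle(ct))
  m=(abs(W[...,0]-507)<40)&(abs(W[...,1]-177)<40)&(W[...,2]>92); print(cv2.minEnclosingCircle(W[m][:,:2].astype(np.float32)))
"
```

```text
[[505.33712483 173.94484079]] [[507.84397429 170.80756418]]
[[ 435.87327778 -253.66704805]]
top 36 ((504.28564453125, 174.7211456298828), 20.151073455810547)
((506.52508544921875, 174.33175659179688), 17.026962280273438)
scene 58 ((506.3960266113281, 170.7778778076172), 19.394489288330078)
((506.6933898925781, 170.94900512695312), 17.247934341430664)
```

```bash
python3 -c "
from bench import arm,readout
print(readout.read_state()['joint_vel'].round(3));print(arm.job_done())"
```

```text
[ 0.05  -0.012 -0.011 -0.002 -0.001 -0.001]
the job is handed in; nothing more can be done
None
```

The drill table is set up as asked, and I handed the job in at about 22 s of robot time. `job_done()` gives no verdict, so the figures below are my own checks against the top camera.

| Item | Final check | Limit |
|---|---|---|
| Parallels in their outlines | about 2 mm and 0.3° off, measured before the plate went on | 12–14 mm, 0.2 rad (11.5°) |
| Plate on both parallels | about 1 mm off the hole, square to the table within about 0.1° | 14 mm, 0.2 rad |
| Guide on the cross | about 3.5 mm off, upright | 10 mm |

- **Camera disagreement:** the scene camera disagrees with the top camera by up to 4–5 mm. By its own plate and cross readings the guide is up to about 5.5 mm off, still within the limit.
- **Bystanders:** the hammer stayed put to within a pixel in both views, and so did the tin in the top view. The tin's scene-camera reading moved 10 pixels, probably because the yellow bar ends fell into the same colour mask; I did not confirm that. I checked the chuck key only by eye, and it looks unmoved.
- **Arm:** it was clear of everything and nearly still when I handed in.

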